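# Open the touch-latch cupboard behind a tub

## Robot

A 6-joint arm with a two-finger parallel gripper is mounted at the origin on the work surface. World frame = base frame: x ahead of the robot, y to its left, z up, the work surface at z = 0. Lengths are in m, angles in degrees, forces in N, time in s.
With the tool pointing down it reaches from about 0.35 to 0.8 m from the base axis. Payload 7.3 kg.
Tool frame: the origin (TCP) lies at the very end of the fingers, on their centre line; the grasp point (between the pads) lies 19 mm behind it (manip.grip_point_offset is the distance from the TCP to the grasp point, in m); z points along the fingers, y is the direction in which the jaws open and shut (so a half turn about z gives the same grasp; the last joint's range is limited). The gripper opens to 85 mm and grips with 20 to 120 N. Pads are 22 mm wide; open, the fingers measure 114 mm over their backs; the gripper's body (76 mm by 85 mm) begins 54 mm behind the grasp point. The pads swing forward as they close: fully open they stand 13 mm farther back than shut.
Start: joints at [-78.61, 19.595, 87.324, -0, 73.075, -8.365], TCP at [0.177, -0.494, 0.231] pointing down, gripper open.
Joint ranges: [-145.02, 145.02], [-44.19, 115.74], [2.07, 154.8], [-57.11, 237.11], [16.16, 152.29], [-177.93, 177.93]. Speed limits (degrees/s): [147.25, 147.25, 180, 180, 180, 180].

## Interface

Orientations are given as a 3x3 rotation matrix whose columns are the frame's x, y, z axes.
In Python, from station import manip, viewer gives the robot as it stands. The module is installed in compiled form; this text tells all that it offers.
- The arm moves only by the tool servo_tool, never from a script. Its arguments are lists of equal length, an entry for each row: "translation": the shift along the tool's x, y, z in m, a list of three; "turn": the turn about the tool's z in degrees; "hand": the gripper's target within -1 to 1 (shut at 1, half-way at 0, fully open at -1). In form: {"translation": [[x, y, z], ...], "turn": [turn, ...], "hand": [hand, ...]}. A call has 1 to 8 rows; each row shifts and turns the pose as measured when the row begins, along the tool's axes as they then stand; what a row does not reach is not made up. A row lasts 1/10 s, in which the tool goes at most 50 mm and 8.59 degrees, less where a joint would pass 70% of its speed; a pose out of reach is approached as far as the arm can. A call with a gripper value outside its range is refused whole. The fingers move at their own pace and stop on an object; the grip force is fixed at half the most. Time passes only in rows, so rows that do not move let the fingers close. It gives the time, the measured TCP pose, the force and the opening at its end, in the units of the state.
- manip.observe(): the state, without advancing time (a new reading comes with each control period).
- viewer.get_image(name): name is "scene" or "top" or "wrist"; returns the picture (400x640x3 uint8, red, green, blue); there is no depth.
- viewer.get_calibration(name): a dict with "fovy" (degrees; the focal length in pixels is half the picture's height over the tangent of half this angle, whatever the lens; pixels are square), "cx", "cy" (the principal point, pixels), "dist" ([k1, k2, p1, p2, k3] as OpenCV has them; the pictures are not rectified), "world_to_cam" (4x4, takes a point from world to camera coordinates). Camera axes: x right, y down, z forward; pixel columns grow to the right and rows downward; lengths in m; the calibration is good to about 2 mm. A picture is of the moment at which its call begins: read the wrist's pose just before it. get_calibration takes no time and is no camera call; for the wrist camera it gives the pose at the moment of the call.
- manip.finish_job(): hands the job in, once; it reports no verdict.
The state is a dict: "t": time; "joint_pos": joint angles; "qd": joint speeds; "tau": joint torques, N m; "eef_pos": TCP position; "orientation": TCP orientation; "ft_force": force on the tool from outside, world axes, zero at the start; "moment": the same for the moment, N m; "width": finger opening in m.
Only numpy, scipy, OpenCV 4.12 (cv2) and the standard library are available. Lean on these libraries where they do the work, as an engineer would, in place of code of your own. Each camera call takes 0.05 s, during which the arm holds its last target.

## Task

Get the cupboard on the bench open, working with the fingertips only: first slide the wide white tub that stands in front of it along the bench until it is clear of the door's swing, then press the shut door near its free edge so that its touch catch lets go and springs it ajar, and swing it wide open, about square to the cupboard's front. The tub is pushed, never picked up: it stays upright on the bench and neither it nor the door may knock against the other. Leave all the other things standing where they are.

Things in the scene. Friction and masses are not known exactly. Their poses are not given: they have to be found in the camera images.
- cupboard: Handleless cupboard fixed on the bench, grey with one white door: 260 mm wide, 240 deep, 270 high. Origin at the centre of its underside; x points from the door to the back, y along the front to the left as one faces the door, z up. The shut door's outer face is at x = -142 mm, its free edge at the left (y = 127 mm), its hinge at the right (y = -130 mm).
- door (a joint): Door angle, rad: 0 shut and latched, positive open, stop at 1.65; pressed in it goes slightly negative. The catch snaps free at about -0.013 (stop at about -0.025). When the finger draws back, a sprung ejector pushes the door open to about 0.35 in about 1.5 s. From there it turns easily (under 1 N at its edge) and stays where left. Once freed the catch does not take hold again.
- door_press (a point): Where to press: point on the door's outer face 47 mm from its free edge and 30 mm below its top edge (238 mm above the bench; the door reaches from 24 to 268 mm). It moves with the door. The catch lets go when pressed in here by about 3 mm, which takes about 4 N; the door stops hard about 5 mm in. A lighter press leaves it latched.
- door_pin (a point): Point on the door's vertical hinge axis, level with door_press and 210 mm from it, in the plane of the door's outer face. The door reaches 257 mm from this axis and is 15 mm thick (behind that plane), so its swing covers 258 mm around this point on the side it faces. Seen from above it opens counter-clockwise. Ajar, the gap behind its free edge is about 90 mm.
- tub: Closed round white food tub standing loose on the bench in front of the door, within its swing: 124 mm across the lid (116 mm below it), 80 mm high, 0.4 to 0.85 kg, too wide to pinch. Origin at the centre of its underside. It slides upright if pushed below its lid.
- bottle_a_mid (a point): Squeeze bottle, 54 mm across, 190 mm tall, to the right of the cupboard door beyond the hinge: stands loose, to be left alone. The point is on its axis, half-way up.
- shaker_mid (a point): Round steel shaker, 70 mm across, 93 mm tall, to the right of the tub as one faces the door: stands loose, to be left alone. The point is on its axis, half-way up.
- bottle_b_mid (a point): Squeeze bottle, 54 mm across, 190 mm tall: stands loose, to be left alone. The point is on its axis, half-way up.
- jar_a_mid (a point): Glass jar with white lid, 90 mm across, 140 mm tall: stands loose, to be left alone. The point is on its axis, half-way up.
- jar_b_mid (a point): Small glass jar with white lid, 72 mm across, 100 mm tall: stands loose, to be left alone. The point is on its axis, half-way up.
- ninth_pan_mid (a point): Small rectangular steel pan with lid, 176 x 108 x 83 mm: stands loose, to be left alone. The point is on its axis, half-way up.
- small_tub_mid (a point): Small round white tub, 90 mm across, 60 mm tall, on top of the cupboard towards its back: stands loose, to be left alone. The point is on its axis, half-way up.
Mind the look-alikes: they are no part of the job. What is shaped like the tub but black or blue is not meant.

How it is judged (in metres and radians):
On the way, in this order (a step that is already met when the one before it is completed fails the run):
1. the tub has been slid clear of the door's swing, the door still shut ((horizontal distance between tub and door_pin above 0.325 m or y of tub in the frame of cupboard below -0.215 m) and height (world z) of tub below 0.008 m and angle between tub's own z axis and vertical below 0.1 rad and value of joint door below 0.05 rad), for 0.2 s.
2. the door has been pressed in (value of joint door below -0.008 rad), for 0.02 s.
3. the catch has let the door spring ajar ((horizontal distance between tub and door_pin above 0.325 m or y of tub in the frame of cupboard below -0.215 m) and value of joint door above 0.25 rad), for 0.1 s.
At the end, for the whole second after the job is handed in: The door stands open by at least 75 degrees and is at rest; the tub stands upright on the bench, at rest, clear of the door's swing (its centre more than 325 mm from the hinge axis, or more than 85 mm beyond the hinge to the right) (value of joint door above 1.3 rad and not (velocity of joint door above 0.1 rad/s) and (horizontal distance between tub and door_pin above 0.325 m or y of tub in the frame of cupboard below -0.215 m) and height (world z) of tub below 0.008 m and angle between tub's own z axis and vertical below 0.1 rad and linear speed of tub below 0.02 m/s); the robot touches nothing.
It fails at once if the tub is lifted or tipped (height (world z) of tub above 0.015 m or angle between tub's own z axis and vertical above 0.35 rad).
It fails at once if the tub and the cupboard or its door knock together (contact force between tub and cupboard above 1.5 N).
It fails at once if another thing is disturbed (moved by more than 25 mm) (distance of any of bottle_a_mid, shaker_mid, bottle_b_mid, jar_a_mid, jar_b_mid, ninth_pan_mid, small_tub_mid from where it was at the start of the episode above 0.025 m).
It also fails if it takes over 58 s, if anything falls off the work surface, if the arm or the gripper's body presses on something with over 40 N, if the wrist force passes 120 N, or if a joint passes its speed limit or range.

## Working session

There is one attempt and no reset: what is moved stays moved. The work goes in short steps, Python scripts to look and compute and a tool call to move; the robot and the scene stay as the last step left them, time stands still between calls to the robot, and variables do not carry over. Pictures are saved under pics/ and viewed, and the job is handed in when it is done.

Besides the shell and the picture viewer there is one more tool, called after "Request:" by a JSON object that holds its "fn" and its "kwargs". servo_tool: Moves the arm, as the interface text tells. Its arguments: {"type":"object","properties":{"translation":{"type":"array"},"turn":{"type":"array"},"hand":{"type":"array"}},"required":["translation","turn","hand"]}

```bash
mkdir -p pics; python3 - <<'E'
from station import manip, viewer
import cv2,numpy as np
s=manip.observe()
print({k:np.round(v,4).tolist() for k,v in s.items()}, manip.grip_point_offset)
for n in ["scene","top","wrist"]:
    im=viewer.get_image(n); cv2.imwrite(f"pics/{n}0.png",im[:,:,::-1]); c=viewer.get_calibration(n)
    print(n,c['fovy'],c['cx'],c['cy'],c['dist'],np.round(c['world_to_cam'],4).tolist())
E
```

```text
{'t': 0.0, 'joint_pos': [-78.6087, 19.638, 87.3773, -0.0009, 73.0767, -8.3635], 'qd': [-0.0632, -0.0697, -0.0692, -0.0429, -0.0428, -0.1001], 'tau': [-0.0007, -43.369, -24.6018, -0.0001, 0.0078, -0.0], 'eef_pos': [0.1774, -0.4937, 0.2306], 'orientation': [[0.9411, 0.338, -0.0003], [0.338, -0.9411, 0.0016], [0.0002, -0.0016, -1.0]], 'ft_force': [0.1292, 0.657, 1.453], 'moment': [0.0131, -0.019, -0.0001], 'width': 0.0858} 0.0187
scene 54.66477033030153 317.5042841962491 196.97320687618733 [-0.07310449  0.          0.          0.          0.        ] [[0.3188, 0.9478, 0.0114, -0.1168], [0.5678, -0.1813, -0.8029, -0.1256], [-0.7589, 0.2624, -0.596, 1.8775], [0.0, 0.0, 0.0, 1.0]]
top 42.897268082073765 322.4522933921595 192.03910889545136 [-0.1354665  0.         0.         0.         0.       ] [[-0.0076, -1.0, -0.0004, -0.0268], [-0.9772, 0.0075, -0.2124, 0.5415], [0.2124, -0.0012, -0.9772, 1.8446], [0.0, 0.0, 0.0, 1.0]]
wrist 66.03185869388255 324.45993558674104 198.7458926100355 [0.02056447 0.         0.         0.         0.        ] [[0.3388, -0.9408, -0.0011, -0.5236], [-0.8889, -0.3205, 0.3273, -0.0429], [-0.3083, -0.1099, -0.9449, 0.3799], [0.0, 0.0, 0.0, 1.0]]
```

View pics/scene0.png

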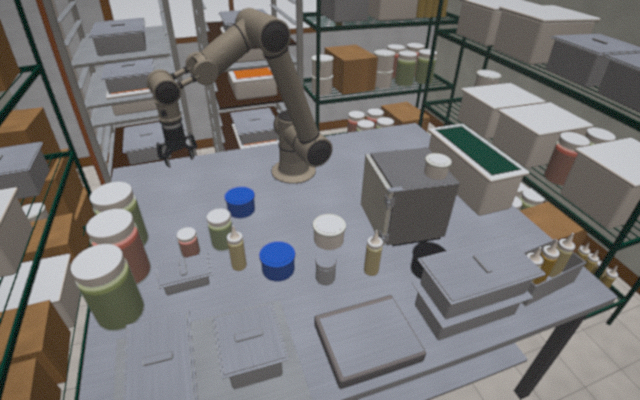

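View pics/top0.png

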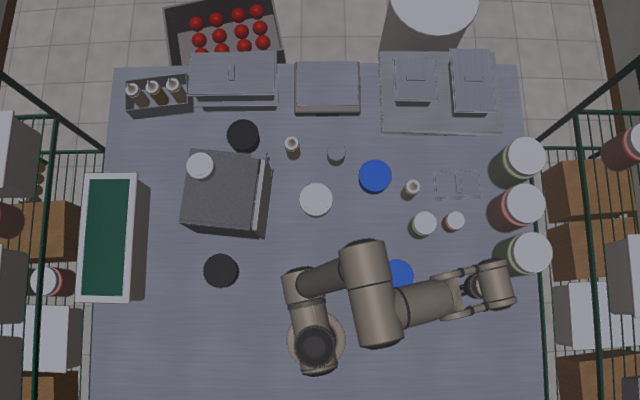

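View pics/wrist0.png

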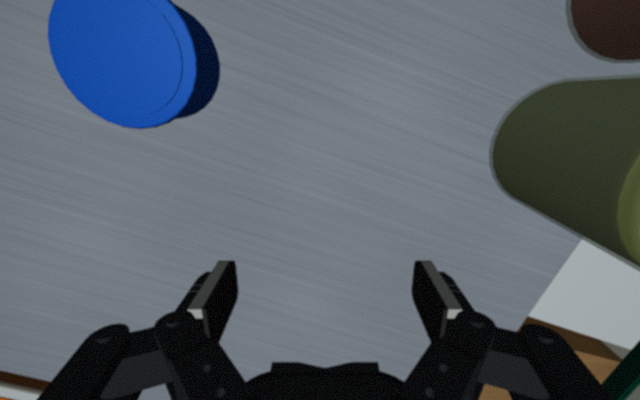

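The top view shows the cupboard at about (228,193) with its door facing right. The white tub is at (316,199), the shaker at (336,153), bottle A at (292,145) and a blue look-alike at (375,176). Next I'll measure these.

```bash
cat > h.py <<'E'
from station import manip, viewer
import cv2,numpy as np
def cal(n):
    c=viewer.get_calibration(n); f=200/np.tan(np.radians(c['fovy']/2))
    return np.array([[f,0,c['cx']],[0,f,c['cy']],[0,0,1]]),np.array(c['dist'],float),np.array(c['world_to_cam'])
def onplane(n,px,z,c=None):
    K,d,W=c or cal(n)
    p=cv2.undistortPoints(np.array(px,float).reshape(-1,1,2),K,d).reshape(-1,2)
    R=W[:3,:3];o=-R.T@W[:3,3]
    r=np.c_[p,np.ones(len(p))]@R
    return o+r*((z-o[2])/r[:,2])[:,None]
def ray(n,px):
    K,d,W=cal(n); p=cv2.undistortPoints(np.array([px],float).reshape(-1,1,2),K,d).reshape(2)
    R=W[:3,:3]; v=np.r_[p,1]@R; return -R.T@W[:3,3], v/np.linalg.norm(v)
def tri(obs):
    A=np.zeros((3,3));b=np.zeros(3)
    for n,px in obs:
        o,v=ray(n,px);M=np.eye(3)-np.outer(v,v);A+=M;b+=M@o
    x=np.linalg.solve(A,b); return x,[np.linalg.norm((np.eye(3)-np.outer(v,v))@(x-o)) for o,v in [ray(n,p) for n,p in obs]]
def proj(n,P):
    K,d,W=cal(n); P=np.atleast_2d(P)
    return cv2.projectPoints(P.astype(float),cv2.Rodrigues(W[:3,:3])[0],W[:3,3],K,d)[0].reshape(-1,2)
E
python3 - <<'E'
import cv2
a=cv2.imread('pics/top0.png'); cv2.imwrite('pics/top0z.png',cv2.resize(a[120:260,170:370],None,fx=4,fy=4,interpolation=cv2.INTER_CUBIC))
a=cv2.imread('pics/scene0.png'); cv2.imwrite('pics/scene0z.png',cv2.resize(a[135:285,300:500],None,fx=4,fy=4,interpolation=cv2.INTER_CUBIC))
E
```

```text
(no output)
```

View pics/top0z.png

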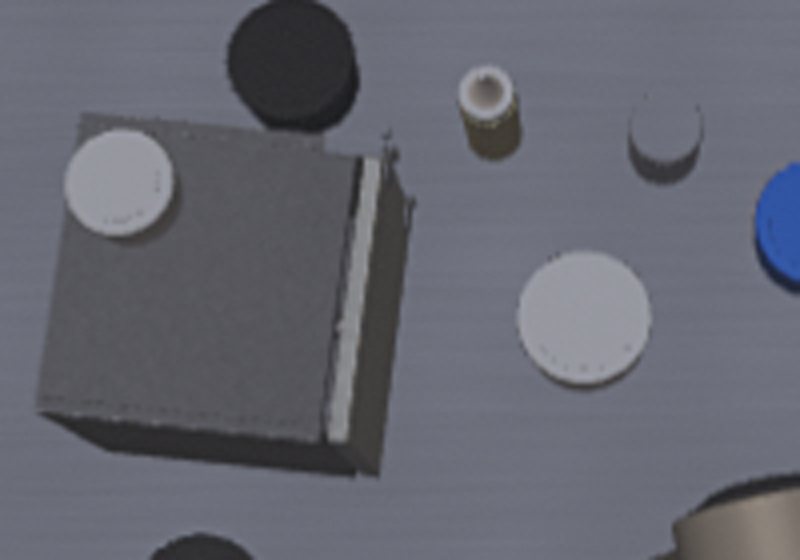

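View pics/scene0z.png

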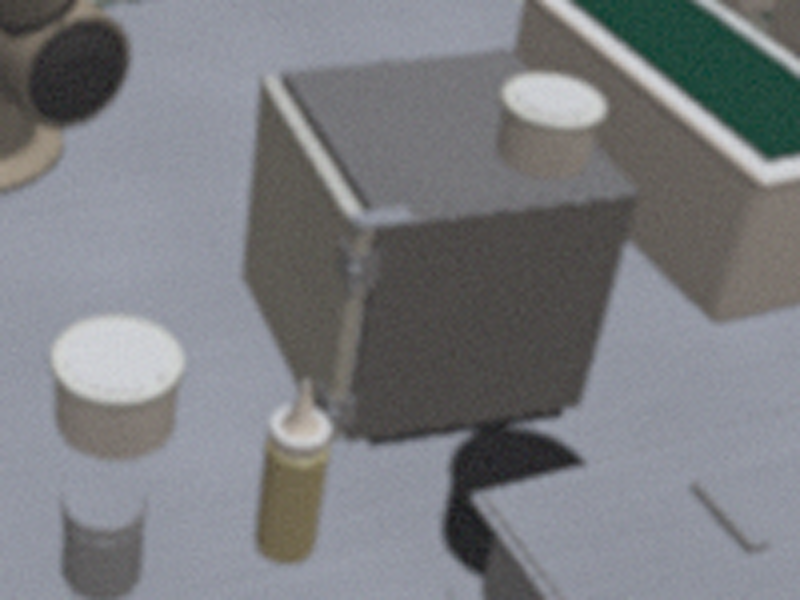

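```bash
python3 - <<'E'
from h import *
t=lambda x,y:(x/4+170-.375,y/4+120-.375)
s=lambda x,y:(x/4+300-.375,y/4+135-.375)
for nm,a,b in [('free top',t(348,440),s(264,78)),('hinge top',t(382,158),s(355,218))]:
    x,e=tri([('top',a),('scene',b)]);print(nm,x.round(4),np.round(e,4), onplane('top',[a],.268).round(4),onplane('scene',[b],.268).round(4))
# other cupboard top corners at .27
print('cup top', onplane('top',[t(82,115),t(361,156),t(325,440),t(38,410)],.27).round(4))
print('door bottom free (z .024)',onplane('top',[t(378,475)],.024).round(4))
print('shadow/side',onplane('top',[t(357,474)],.0).round(4))
for nm,a,b,z in [('tub',t(584,317),s(118,360),.08),('shaker',t(666,126),s(103,506),.093),('bottleA',t(487,94),s(303,428),.16)]:
    x,e=tri([('top',a),('scene',b)]);print(nm,x.round(4),np.round(e,4), onplane('top',[a],z).round(4),onplane('scene',[b],z).round(4))
print('blue', onplane('top',[(375,175.5),(398,273)],.08).round(3))
print('b,j,j',onplane('top',[(413,186)],.17).round(3),onplane('top',[(423,223)],.14).round(3),onplane('top',[(454,220)],.1).round(3))
print('black', onplane('top',[(220,270),(242,135)],.08).round(3))
E
```

```text
free top [0.3721 0.1876 0.2691] [0.0022 0.0022] [[0.3715 0.1857 0.268 ]] [[0.3706 0.1908 0.268 ]]
hinge top [0.6108 0.1632 0.2711] [0.0021 0.0021] [[0.6107 0.1617 0.268 ]] [[0.6072 0.1678 0.268 ]]
cup top [[0.6512 0.4195 0.27  ]
 [0.6121 0.1792 0.27  ]
 [0.3713 0.2043 0.27  ]
 [0.3971 0.4441 0.27  ]]
door bottom free (z .024) [[0.3729 0.1887 0.024 ]]
shadow/side [[0.377  0.2114 0.    ]]
tub [ 0.5116 -0.0049  0.0781] [0.0007 0.0007] [[ 0.511  -0.0056  0.08  ]] [[ 0.5139 -0.005   0.08  ]]
shaker [ 0.6917 -0.0832  0.0869] [0.0002 0.0002] [[ 0.6898 -0.0832  0.093 ]] [[ 0.6973 -0.0851  0.093 ]]
bottleA [0.708  0.0833 0.1411] [0.0022 0.0022] [[0.701  0.0801 0.16  ]] [[0.7262 0.0749 0.16  ]]
blue [[ 0.598 -0.227  0.08 ]
 [ 0.237 -0.3    0.08 ]]
b,j,j [[ 0.536 -0.351  0.17 ]] [[ 0.408 -0.387  0.14 ]] [[ 0.424 -0.51   0.1  ]]
black [[0.252 0.341 0.08 ]
 [0.761 0.274 0.08 ]]
```

Estimates:

| Item | Position (m) |
|---|---|
| Hinge | (0.628, 0.161) |
| Door free edge | (0.372, 0.188) |
| Press point | (0.419, 0.183) |
| Tub | (0.512, -0.005) |

I'll push the tub at a heading of (-0.62, -0.79), with the half-open fingers cradling it. First I turn the tool x axis to a yaw of about 52°.

Request:
{"fn": "servo_tool", "kwargs": {"translation": [[0,0,-0.015],[0,0,-0.015],[0,0,0],[0,0,0]], "turn": [-8.05,-8.05,-8.05,-8.05], "hand": [0,0,0,0]}}

```text
t: 0.55
eef_pos: [0.1772, -0.4929, 0.2603]
orientation: [[0.601, 0.799, -0.001], [0.799, -0.601, 0.005], [0.003, -0.004, -1.0]]
ft_force: [-0.9, 0.1, -0.9]
width: 0.0429
```

Request:
{"fn": "servo_tool", "kwargs": {"translation": [[0.048,-0.002,0],[0.048,-0.002,0],[0.048,-0.002,0],[0.048,-0.002,0],[0.048,-0.002,0],[0.048,-0.002,0],[0.048,-0.002,0],[0.048,-0.002,0]], "turn": [0,0,0,0,0,0,0,0], "hand": [0,0,0,0,0,0,0,0]}}

```text
t: 1.35
eef_pos: [0.3977, -0.1687, 0.2595]
orientation: [[0.606, 0.796, -0.002], [0.796, -0.606, 0.006], [0.004, -0.005, -1.0]]
ft_force: [1.0, -1.0, 0.5]
width: 0.0428
```

Request:
{"fn": "servo_tool", "kwargs": {"translation": [[0.048,-0.001,0],[0.048,-0.001,0],[0.048,-0.001,0],[0.048,-0.001,0],[0.048,-0.001,0],[0.037,-0.001,0],[0,0,0]], "turn": [0,0,0,0,0,0,0], "hand": [0,0,0,0,0,0,0]}}

```text
t: 2.05
eef_pos: [0.5665, 0.0717, 0.2587]
orientation: [[0.601, 0.8, -0.003], [0.8, -0.6, 0.007], [0.004, -0.006, -1.0]]
ft_force: [-0.3, -0.8, -0.0]
width: 0.0427
```

Request:
{"fn": "servo_tool", "kwargs": {"translation": [[-0.014,0.002,0.03],[0,0,0.0]], "turn": [0,0], "hand": [0,0]}}

```text
t: 2.25
eef_pos: [0.5593, 0.0606, 0.227]
orientation: [[0.598, 0.802, -0.005], [0.802, -0.598, 0.006], [0.002, -0.007, -1.0]]
ft_force: [-1.5, -0.4, 0.0]
width: 0.0427
```

```bash
python3 - <<'E'
from h import *
print(manip.observe()['eef_pos'])
a=viewer.get_image('scene')[:,:,::-1][100:300,260:480]; cv2.imwrite('pics/s1.png',cv2.resize(a,None,fx=3,fy=3))
a=viewer.get_image('top')[:,:,::-1]; cv2.imwrite('pics/t1.png',a)
a=viewer.get_image('wrist')[:,:,::-1]; cv2.imwrite('pics/w1.png',a)
E
```

```text
[0.55925168 0.06056981 0.22697025]
```

View pics/s1.png

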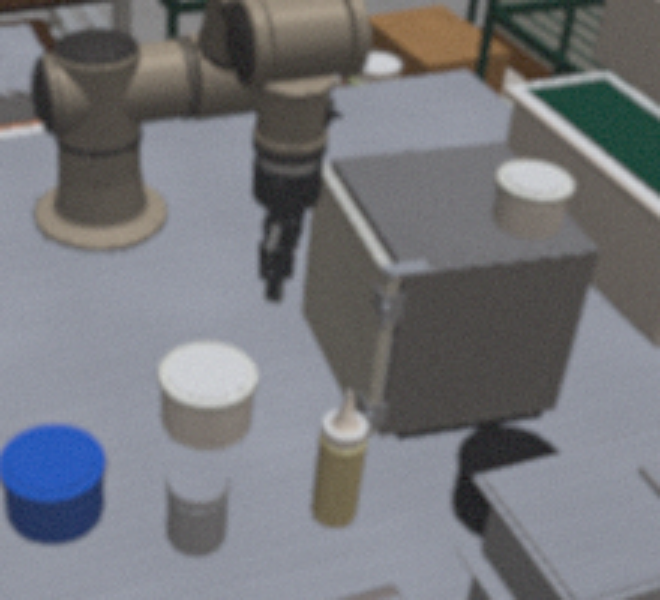

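View pics/w1.png

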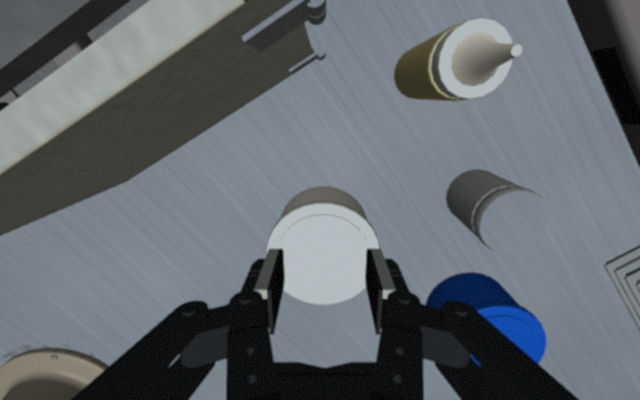

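The wrist view shows the tub lid centred at about (323,254), in line with the fingers at about x=324. I'll cross-check that against the top view, and verify the door edge too.

```bash
python3 - <<'E'
from h import *
for z in(.08,):print(onplane('wrist',[(323,252)],z).round(4))
print(proj('wrist',[[.512,-.005,.08],[.628,.161,.268],[.628,.161,.024],[.708,.083,.16],[.372,.188,.024]]).round(0))
print(onplane('wrist',[(128,182)],0.024).round(3), onplane('wrist',[(318,12)],.2).round(3))
E
```

```text
[[0.5155 0.0013 0.08  ]]
[[324. 258.]
 [302. -37.]
 [318.  58.]
 [489.  59.]
 [129. 181.]]
[[0.37  0.188 0.024]] [[0.632 0.161 0.2  ]]
```

View pics/t1.png

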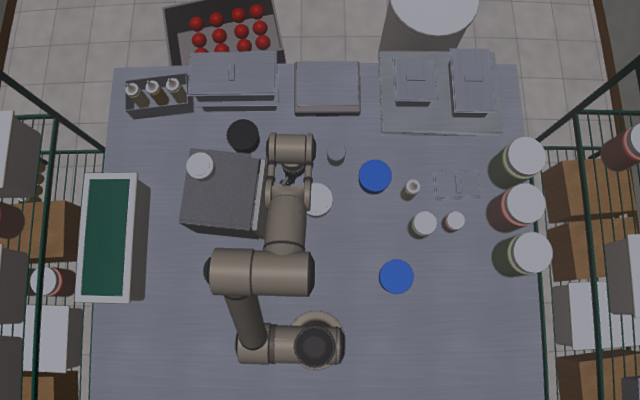

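The hinge and free-edge estimates match the wrist view. Now I descend behind the tub.

Request:
{"fn": "servo_tool", "kwargs": {"translation": [[0.003,0,0.04],[0,0,0.04],[0,0,0.04],[0,0,0.02],[0,0,0]], "turn": [0,0,0,0,0], "hand": [0,0,0,0,0]}}

```text
t: 2.9
eef_pos: [0.5734, 0.0626, 0.0985]
orientation: [[0.601, 0.799, 0.026], [0.799, -0.601, 0.006], [0.021, 0.017, -1.0]]
ft_force: [0.5, 1.3, 0.7]
width: 0.0427
```

```bash
python3 - <<'E'
from h import *
print(manip.observe()['eef_pos'])
a=viewer.get_image('scene')[:,:,::-1][140:290,300:500]; cv2.imwrite('pics/s2.png',cv2.resize(a,None,fx=4,fy=4))
a=viewer.get_image('wrist')[:,:,::-1]; cv2.imwrite('pics/w2.png',a)
E
```

```text
[0.57341562 0.06264349 0.09852874]
```

View pics/w2.png

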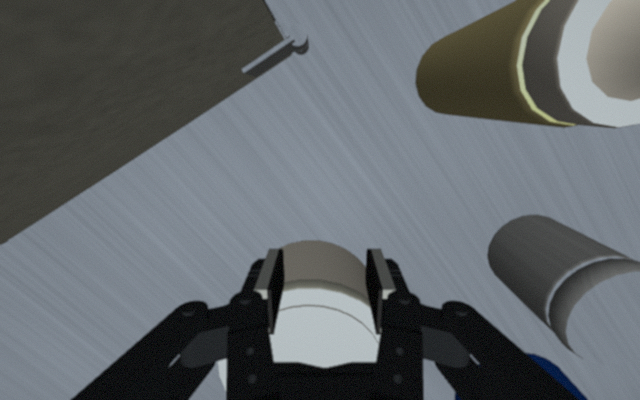

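View pics/s2.png

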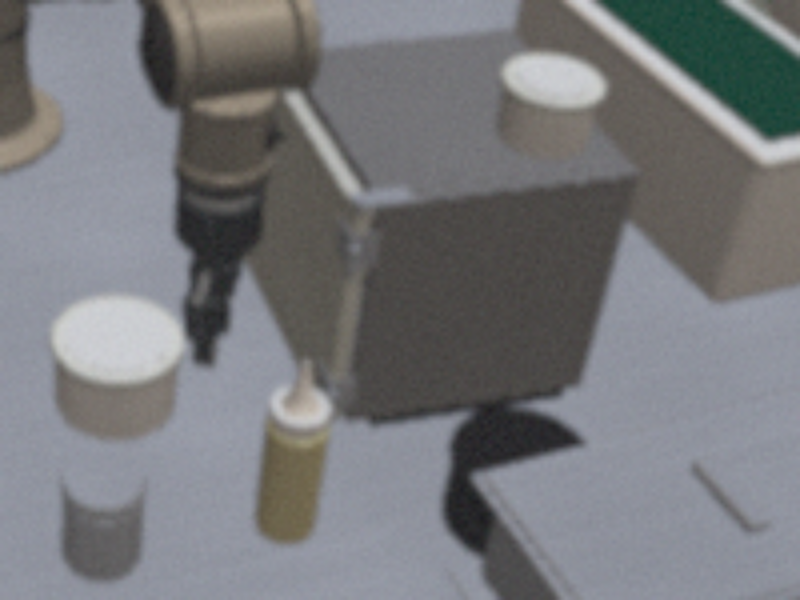

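Request:
{"fn": "servo_tool", "kwargs": {"translation": [[0,-0.008,0.01],[0,0,0.025],[0,0,0.02],[0,0,0.01],[0,0,0]], "turn": [0,0,0,0,0], "hand": [0,0,0,0,0]}}

```text
t: 3.5
eef_pos: [0.5753, 0.0689, 0.042]
orientation: [[0.601, 0.798, 0.047], [0.799, -0.602, 0.006], [0.033, 0.034, -0.999]]
ft_force: [0.1, 0.6, -0.2]
width: 0.0428
```

Request:
{"fn": "servo_tool", "kwargs": {"translation": [[0,-0.006,0.008],[0,0,0.008],[-0.012,0,0.003],[-0.01,0,0],[0,0,0]], "turn": [0,0,0,0,0], "hand": [0,0,0,0,0]}}

```text
t: 4.0
eef_pos: [0.558, 0.0544, 0.0234]
orientation: [[0.6, 0.798, 0.052], [0.799, -0.601, 0.006], [0.036, 0.038, -0.999]]
ft_force: [0.7, -0.0, -0.1]
width: 0.0426
```

Request:
{"fn": "servo_tool", "kwargs": {"translation": [[-0.01,0,-0.0005],[-0.01,0,-0.0005],[-0.01,0,-0.0005],[-0.01,0,-0.0005],[-0.01,0,-0.0005]], "turn": [0,0,0,0,0], "hand": [0,0,0,0,0]}}

```text
t: 4.5
eef_pos: [0.5273, 0.0117, 0.0253]
orientation: [[0.6, 0.798, 0.056], [0.799, -0.602, 0.007], [0.039, 0.041, -0.998]]
ft_force: [1.2, 1.5, -1.5]
width: 0.0427
```

```bash
python3 - <<'E'
from h import *
a=viewer.get_image('scene')[:,:,::-1][140:290,270:470]; cv2.imwrite('pics/s3.png',cv2.resize(a,None,fx=4,fy=4))
E
```

```text
(no output)
```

View pics/s3.png

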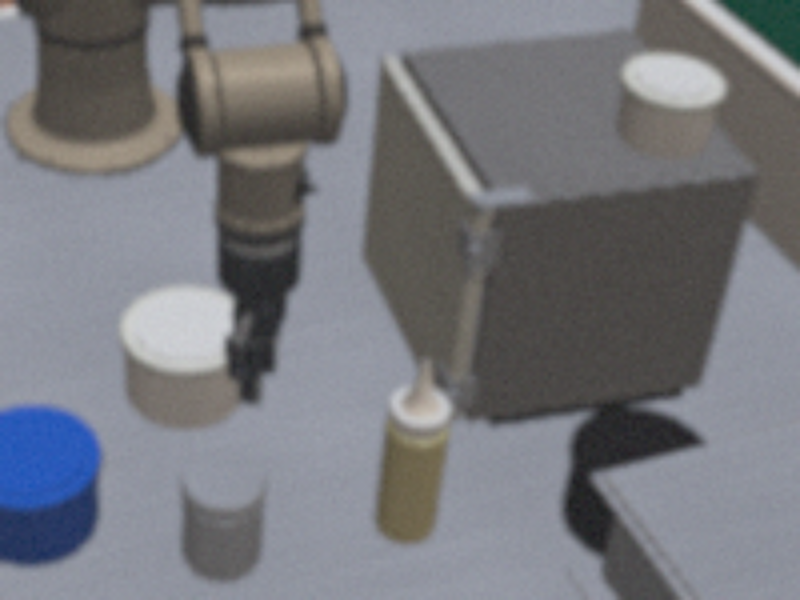

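The tub is sliding upright at about 2 N, so I keep pushing.

Request:
{"fn": "servo_tool", "kwargs": {"translation": [[-0.015,0,-0.0005],[-0.015,0,-0.0005],[-0.015,0,-0.0005],[-0.015,0,-0.0005],[-0.015,0,-0.0005],[-0.015,0,-0.0005],[-0.015,0,-0.0005],[-0.01,0,-0.0005]], "turn": [0,0,0,0,0,0,0,0], "hand": [0,0,0,0,0,0,0,0]}}

```text
t: 5.35
eef_pos: [0.4544, -0.0854, 0.0257]
orientation: [[0.601, 0.797, 0.058], [0.798, -0.602, 0.006], [0.04, 0.043, -0.998]]
ft_force: [2.2, 1.7, -0.2]
width: 0.0428
```

```bash
python3 - <<'E'
from h import *
a=viewer.get_image('scene')[:,:,::-1][140:290,250:450]; cv2.imwrite('pics/s4.png',cv2.resize(a,None,fx=4,fy=4))
E
```

```text
(no output)
```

View pics/s4.png

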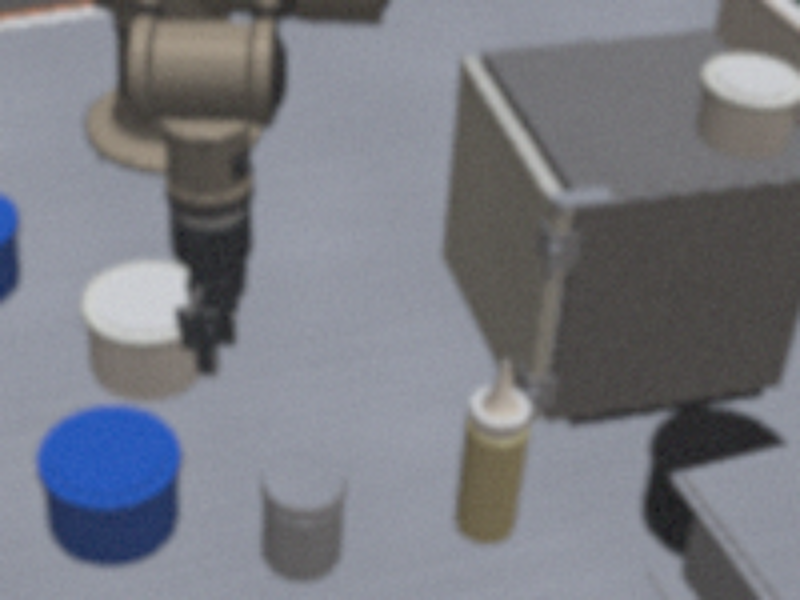

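Request:
{"fn": "servo_tool", "kwargs": {"translation": [[-0.012,0,-0.0005],[-0.008,0,0],[0,0,0],[0.01,0,0],[0.02,0,0],[0.03,0,-0.005],[0,0,-0.02],[0,0,-0.03]], "turn": [0,0,0,0,0,0,0,0], "hand": [0,0,0,0,0,0,0,0]}}

```text
t: 6.2
eef_pos: [0.4754, -0.0501, 0.0812]
orientation: [[0.603, 0.796, 0.05], [0.797, -0.604, 0.008], [0.037, 0.035, -0.999]]
ft_force: [-0.1, -0.0, 0.1]
width: 0.0425
```

Request:
{"fn": "servo_tool", "kwargs": {"translation": [[0,0,-0.045],[0,0,-0.045],[0,0,-0.045],[0,0,-0.045],[0,0,0]], "turn": [0,0,0,0,0], "hand": [1,1,1,1,1]}}

```text
t: 6.7
eef_pos: [0.4683, -0.0463, 0.2716]
orientation: [[0.599, 0.799, 0.054], [0.8, -0.6, 0.007], [0.037, 0.039, -0.999]]
ft_force: [-0.5, -0.1, 0.0]
width: -0.0
```

```bash
python3 - <<'E'
from h import *
s=manip.observe();print(s['eef_pos'].round(4),s['joint_pos'].round(1))
a=viewer.get_image('scene')[:,:,::-1]; cv2.imwrite('pics/s5.png',a)
a=viewer.get_image('wrist')[:,:,::-1]; cv2.imwrite('pics/w5.png',a)
a=viewer.get_image('top')[:,:,::-1]; cv2.imwrite('pics/t5.png',a)
E
```

```text
[ 0.4683 -0.0463  0.2716] [-15.8  10.3  93.6   1.2  73.2  20.8]
```

View pics/s5.png

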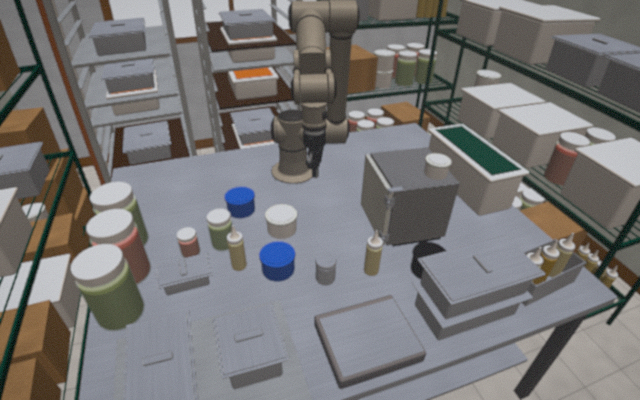

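View pics/w5.png

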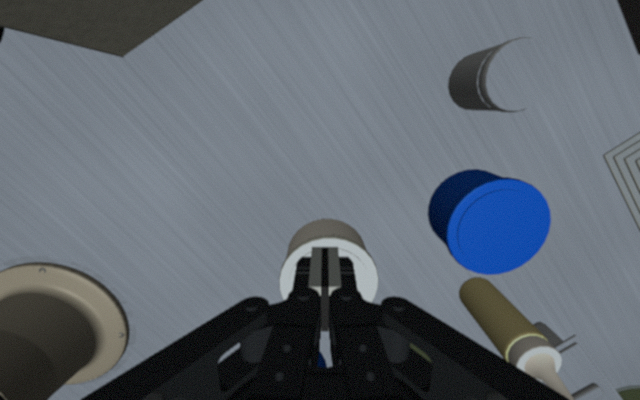

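View pics/t5.png

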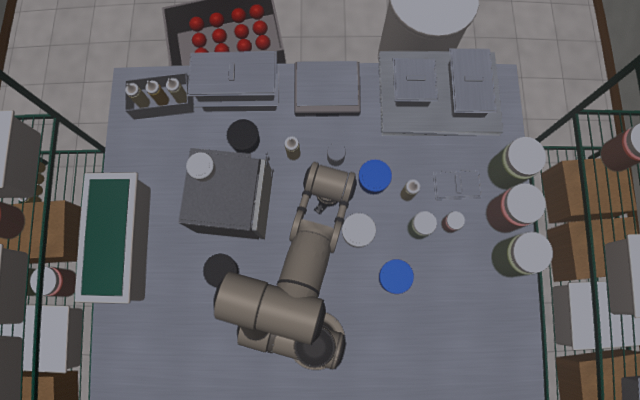

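The tub stands upright at top (359,230) and scene (281,214). I'll measure how far it is from the hinge.

```bash
python3 - <<'E'
from h import *
a=onplane('top',[(359,230)],.08)[0];b=onplane('scene',[(281,213)],.08)[0]
for p in(a,b):print(p.round(3),np.hypot(*(p[:2]-[.628,.161])))
E
```

```text
[ 0.394 -0.163  0.08 ] 0.39951367807441057
[ 0.393 -0.158  0.08 ] 0.3966667795302862
```

The tub is about 0.398 m from the hinge, so it is clear. Next I turn to face the door (yaw about 84°) with the fingers shut.

Request:
{"fn": "servo_tool", "kwargs": {"translation": [[0,0,0],[0,0,0],[0,0,0],[0,0,0],[0,-0.025,0.01],[0.03,-0.025,0.01],[0.04,-0.02,0.01],[0,0,0]], "turn": [-8,-8,-8,-7,0,0,0,0], "hand": [1,1,1,1,1,1,1,1]}}

```text
t: 7.65
eef_pos: [0.3932, 0.0352, 0.2169]
orientation: [[0.082, 0.997, 0.009], [0.996, -0.082, 0.016], [0.017, 0.007, -1.0]]
ft_force: [-0.3, 0.0, 0.3]
width: -0.0003
```

Request:
{"fn": "servo_tool", "kwargs": {"translation": [[0.03,0.008,-0.005],[0.03,0.008,-0.005],[0.03,0,0],[0,0,0],[0,0,0]], "turn": [0,0,0,0,0], "hand": [1,1,1,1,1]}}

```text
t: 8.15
eef_pos: [0.4136, 0.1271, 0.2208]
orientation: [[0.081, 0.997, -0.008], [0.997, -0.081, 0.014], [0.013, -0.009, -1.0]]
ft_force: [0.3, -0.5, -0.7]
width: 0.0003
```

```bash
python3 - <<'E'
from h import *
s=manip.observe();print(s['eef_pos'].round(4),s['joint_pos'].round(1))
a=viewer.get_image('wrist')[:,:,::-1]; cv2.imwrite('pics/w6.png',a)
print(proj('wrist',[[.372,.188,.268],[.372,.188,.024],[.418,.183,.238]]).round(0))
a=viewer.get_image('scene')[:,:,::-1][100:250,260:460]; cv2.imwrite('pics/s6.png',cv2.resize(a,None,fx=4,fy=4))
E
```

```text
[0.4136 0.1271 0.2208] [  6.3  10.6 101.6   0.9  68.2  10.6]
[[181. 181.]
 [284. 122.]
 [326. 165.]]
```

View pics/w6.png

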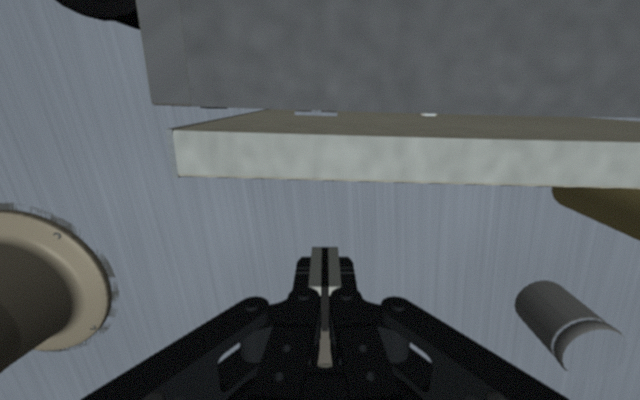

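View pics/s6.png

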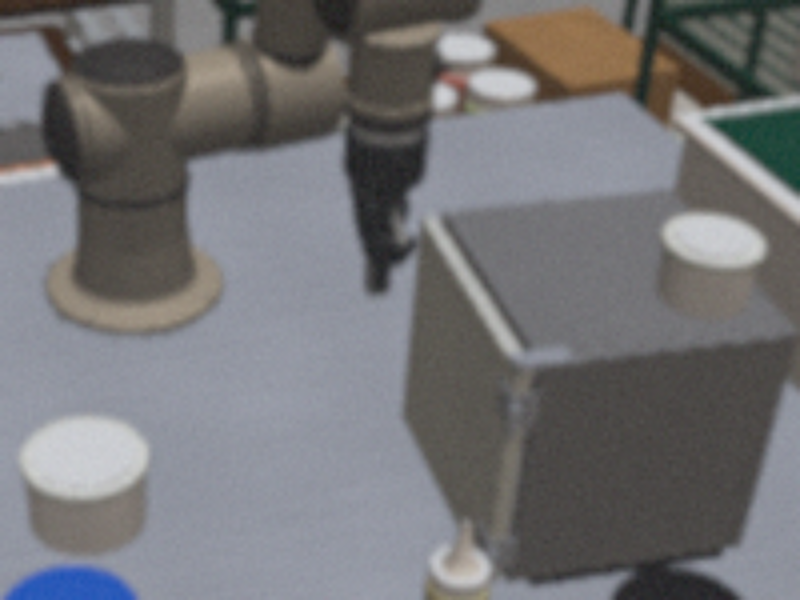

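The door's near top corner at (178,177) matches the predicted (181,181). I'll close in and press in small steps.

Request:
{"fn": "servo_tool", "kwargs": {"translation": [[0.015,0.001,0],[0.015,0,0],[0.003,0,0],[0,0,0]], "turn": [0,0,0,0], "hand": [1,1,1,1]}}

```text
t: 8.65
eef_pos: [0.4173, 0.1561, 0.2201]
orientation: [[0.088, 0.996, -0.011], [0.996, -0.088, 0.012], [0.011, -0.012, -1.0]]
ft_force: [0.5, 0.2, -0.4]
width: 0.0001
```

Request:
{"fn": "servo_tool", "kwargs": {"translation": [[0.003,0,0],[0.003,0,0],[0,0,0]], "turn": [0,0,0], "hand": [1,1,1]}}

```text
t: 8.95
eef_pos: [0.4178, 0.1605, 0.2201]
orientation: [[0.091, 0.996, -0.011], [0.996, -0.09, 0.012], [0.011, -0.012, -1.0]]
ft_force: [-0.2, -0.3, -0.2]
width: -0.0002
```

Request:
{"fn": "servo_tool", "kwargs": {"translation": [[0.003,0,0],[0.003,0,0],[0,0,0]], "turn": [0,0,0], "hand": [1,1,1]}}

```text
t: 9.25
eef_pos: [0.4185, 0.1666, 0.2203]
orientation: [[0.091, 0.996, -0.011], [0.996, -0.091, 0.012], [0.011, -0.012, -1.0]]
ft_force: [0.1, 0.4, -0.2]
width: -0.0002
```

Request:
{"fn": "servo_tool", "kwargs": {"translation": [[0.002,0,0],[0.002,0,0],[0,0,0]], "turn": [0,0,0], "hand": [1,1,1]}}

```text
t: 9.55
eef_pos: [0.4188, 0.1708, 0.2203]
orientation: [[0.091, 0.996, -0.011], [0.996, -0.091, 0.011], [0.01, -0.012, -1.0]]
ft_force: [-0.2, -2.0, 0.5]
width: 0.0
```

Contact, at 2 N. I press further.

Request:
{"fn": "servo_tool", "kwargs": {"translation": [[0.0015,0,0],[0.0015,0,0],[0,0,0]], "turn": [0,0,0], "hand": [1,1,1]}}

```text
t: 9.85
eef_pos: [0.4191, 0.1731, 0.2203]
orientation: [[0.091, 0.996, -0.011], [0.996, -0.091, 0.009], [0.008, -0.012, -1.0]]
ft_force: [-0.6, -1.5, 1.5]
width: 0.0
```

Request:
{"fn": "servo_tool", "kwargs": {"translation": [[0.0015,0,0],[0.0015,0,0],[0,0,0]], "turn": [0,0,0], "hand": [1,1,1]}}

```text
t: 10.15
eef_pos: [0.4194, 0.1756, 0.2203]
orientation: [[0.091, 0.996, -0.011], [0.996, -0.091, 0.008], [0.007, -0.012, -1.0]]
ft_force: [-0.2, -4.6, 0.3]
width: 0.0
```

Request:
{"fn": "servo_tool", "kwargs": {"translation": [[0.0015,0,0],[0,0,0]], "turn": [0,0], "hand": [1,1]}}

```text
t: 10.35
eef_pos: [0.4194, 0.1755, 0.2204]
orientation: [[0.091, 0.996, -0.012], [0.996, -0.091, 0.004], [0.003, -0.012, -1.0]]
ft_force: [-0.1, -3.8, 1.8]
width: -0.0
```

Request:
{"fn": "servo_tool", "kwargs": {"translation": [[0.003,0,0],[0.003,0,0]], "turn": [0,0], "hand": [1,1]}}

```text
t: 10.55
eef_pos: [0.4194, 0.1759, 0.2205]
orientation: [[0.091, 0.996, -0.014], [0.996, -0.092, -0.008], [-0.009, -0.013, -1.0]]
ft_force: [-1.8, -23.4, 6.8]
width: -0.0004
```

That is the hard stop at 23 N, so the catch must have released. I draw back.

Request:
{"fn": "servo_tool", "kwargs": {"translation": [[-0.03,0,0],[-0.04,0,0],[-0.04,0,0],[-0.02,0,0],[0,0,-0.03],[0,0,-0.03],[0,0,0],[0,0,0]], "turn": [0,0,0,0,0,0,0,0], "hand": [1,1,1,1,1,1,1,1]}}

```text
t: 11.35
eef_pos: [0.4085, 0.0451, 0.2831]
orientation: [[0.091, 0.996, -0.012], [0.996, -0.091, -0.001], [-0.003, -0.012, -1.0]]
ft_force: [-1.1, 0.6, -0.7]
width: 0.0
```

Request:
{"fn": "servo_tool", "kwargs": {"translation": [[0,0,-0.02],[0,0,0],[0,0,0],[0,0,0],[0,0,0],[0,0,0],[0,0,0],[0,0,0]], "turn": [0,0,0,0,0,0,0,0], "hand": [1,1,1,1,1,1,1,1]}}

```text
t: 12.15
eef_pos: [0.4067, 0.0469, 0.2978]
orientation: [[0.089, 0.996, -0.021], [0.996, -0.089, 0.001], [-0.001, -0.021, -1.0]]
ft_force: [0.1, -0.1, -0.1]
width: -0.0002
```

```bash
python3 - <<'E'
from h import *
s=manip.observe();print(s['t'],s['eef_pos'].round(4),s['joint_pos'].round(1),s['orientation'].round(3))
a=viewer.get_image('wrist')[:,:,::-1]; cv2.imwrite('pics/w7.png',a)
a=viewer.get_image('scene')[:,:,::-1][100:250,260:460]; cv2.imwrite('pics/s7.png',cv2.resize(a,None,fx=4,fy=4))
E
```

```text
12.15 [0.4067 0.0469 0.2978] [-4.2  5.  95.6 -0.  80.5  0.9] [[ 0.089  0.996 -0.021]
 [ 0.996 -0.089  0.001]
 [-0.001 -0.021 -1.   ]]
```

View pics/w7.png

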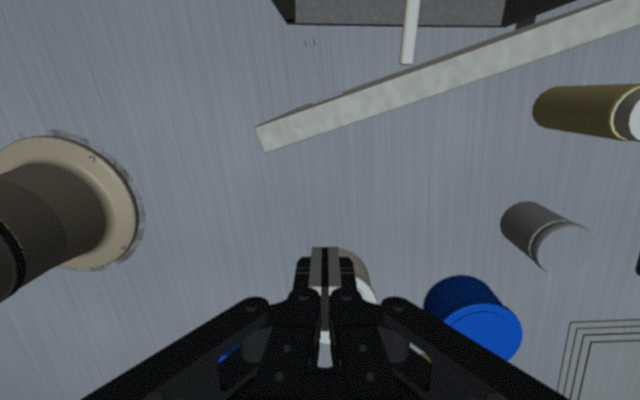

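View pics/s7.png

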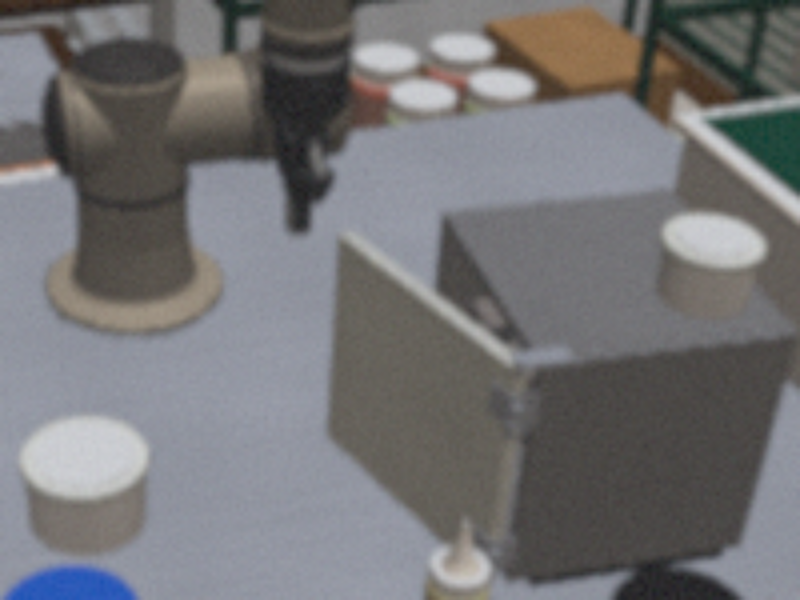

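The door is ajar. Its free edge is at about (266,151) outer and (256,127) inner in the wrist view, and an ejector rod ends near (407,62).

```bash
python3 - <<'E'
from h import *
p=onplane('wrist',[(266,151),(256,127)],.268);print(p.round(4))
d=p[0][:2]-[.628,.161];print(np.hypot(*d),np.degrees(np.arctan2(d[1],d[0]))%360-174.2)
for z in(.24,.15,.05):print('rod',z,onplane('wrist',[(407,62)],z).round(3))
E
```

```text
[[0.3775 0.1035 0.268 ]
 [0.3741 0.117  0.268 ]]
0.25698241673524175 18.720317393869607
rod 0.24 [[0.462 0.144 0.24 ]]
rod 0.15 [[0.483 0.149 0.15 ]]
rod 0.05 [[0.506 0.156 0.05 ]]
```

Request:
{"fn": "servo_tool", "kwargs": {"translation": [[0.025,-0.006,0],[0.03,-0.006,0],[0.03,-0.006,0],[0.02,-0.003,0],[0,0,0],[0,0,0]], "turn": [0,0,0,0,0,0], "hand": [1,1,1,1,1,1]}}

```text
t: 12.85
eef_pos: [0.3954, 0.156, 0.2984]
orientation: [[0.091, 0.996, -0.019], [0.996, -0.091, 0.001], [-0.001, -0.019, -1.0]]
ft_force: [0.4, 0.9, 0.0]
width: -0.0001
```

```bash
python3 - <<'E'
from h import *
s=manip.observe();print(s['t'],s['eef_pos'].round(4))
a=viewer.get_image('wrist')[:,:,::-1]; cv2.imwrite('pics/w8.png',a)
a=viewer.get_image('scene')[:,:,::-1][100:250,260:460]; cv2.imwrite('pics/s8.png',cv2.resize(a,None,fx=4,fy=4))
E
```

```text
12.85 [0.3954 0.156  0.2984]
```

View pics/w8.png

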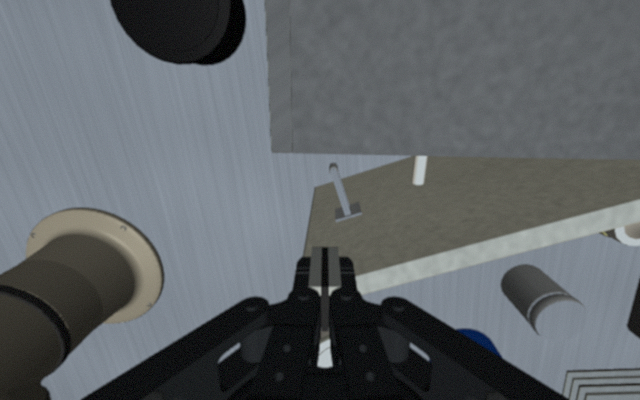

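View pics/s8.png

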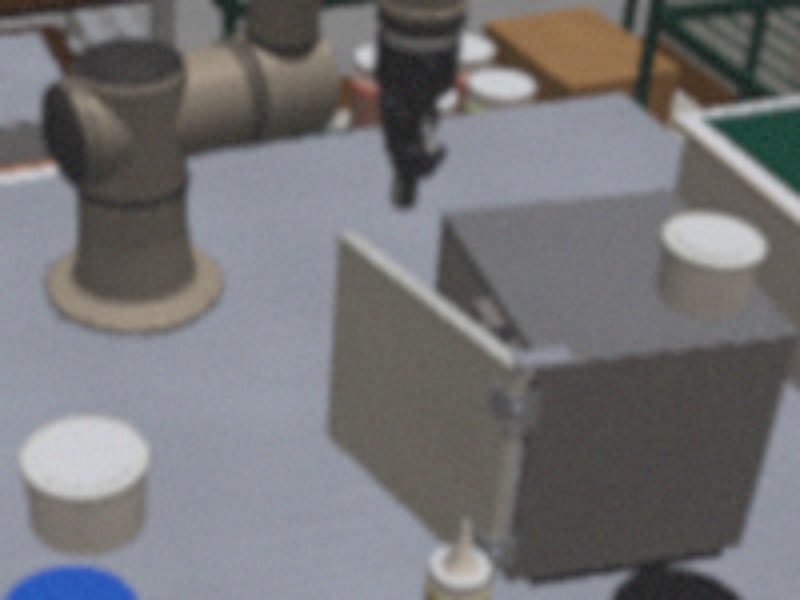

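The finger is above the gap, and the hook and rod sit at mid-height, below where I'll work. I descend behind the door.

Request:
{"fn": "servo_tool", "kwargs": {"translation": [[0.004,0,0.015],[0,0,0.025],[0,0,0.02],[0,0,0.008],[0,0,0],[0,0,0]], "turn": [0,0,0,0,0,0], "hand": [1,1,1,1,1,1]}}

```text
t: 13.55
eef_pos: [0.3968, 0.155, 0.2301]
orientation: [[0.1, 0.995, -0.015], [0.995, -0.1, 0.001], [-0.001, -0.015, -1.0]]
ft_force: [-0.1, -0.3, 1.0]
width: -0.0001
```

Request:
{"fn": "servo_tool", "kwargs": {"translation": [[0,0,0.004],[0,0,0.003],[0,0,0],[-0.006,0,0],[-0.006,0,0],[0,0,0]], "turn": [-7,-7,-5,0,0,0], "hand": [1,1,1,1,1,1]}}

```text
t: 14.15
eef_pos: [0.4031, 0.1418, 0.228]
orientation: [[-0.236, 0.972, -0.006], [0.972, 0.236, 0.002], [0.003, -0.005, -1.0]]
ft_force: [-0.9, 0.1, -0.5]
width: 0.0002
```

Now I sweep the arc.

Request:
{"fn": "servo_tool", "kwargs": {"translation": [[-0.013,0.001,0],[-0.015,0.001,0],[-0.016,0.001,0],[-0.016,0.001,0],[-0.016,0.001,0],[-0.016,0.001,0],[0,0,0]], "turn": [-1,-4,-4,-4,-4,-4,0], "hand": [1,1,1,1,1,1,1]}}

```text
t: 14.85
eef_pos: [0.4437, 0.055, 0.2295]
orientation: [[-0.57, 0.822, -0.004], [0.822, 0.57, 0.003], [0.005, -0.001, -1.0]]
ft_force: [-0.4, 0.1, 0.6]
width: 0.0
```

```bash
cat > st.py <<'E'
from h import *
s=manip.observe();p=np.array(s['eef_pos'])[:2]-[.628,.161];r=np.hypot(*p)
R=np.array(s['orientation'])
print('r',r,'finger ang',np.degrees(np.arctan2(p[1],p[0]))%360-174.2,'yaw-based door ang',np.degrees(np.arctan2(R[1,0],R[0,0]))%360+90-174.2, s['ft_force'].round(1),s['joint_pos'].round(0))
E
python3 st.py; python3 - <<'E'
from h import *
a=viewer.get_image('wrist')[:,:,::-1]; cv2.imwrite('pics/w9.png',a)
E
```

```text
r 0.21255513541248297 finger ang 35.698559563966 yaw-based door ang 40.547898271389556 [-0.4  0.1  0.6] [ -3.  12.  99.   0.  70. -38.]
```

View pics/w9.png

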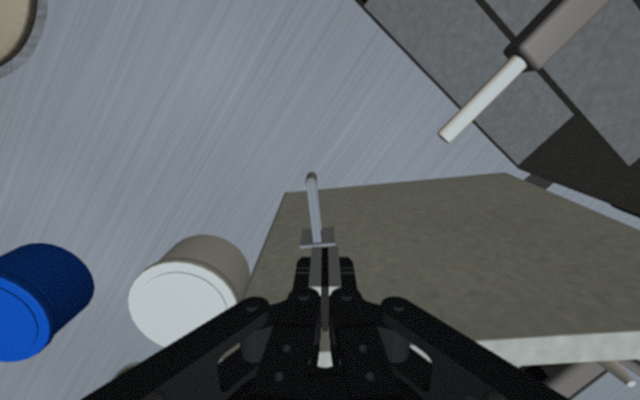

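The door is following. I continue.

Request:
{"fn": "servo_tool", "kwargs": {"translation": [[-0.013,0,0],[-0.016,0,0],[-0.016,0,0],[-0.016,0,0],[-0.016,0,0],[-0.015,0,0],[0,0,0]], "turn": [-4,-4,-4,-4,-4,-4,0], "hand": [1,1,1,1,1,1,1]}}

```text
t: 15.6
eef_pos: [0.5058, -0.0057, 0.2293]
orientation: [[-0.854, 0.52, -0.007], [0.52, 0.854, 0.007], [0.01, 0.002, -1.0]]
ft_force: [-0.4, 0.5, 1.0]
width: -0.0005
```

```bash
python3 st.py; python3 - <<'E'
from h import *
a=viewer.get_image('wrist')[:,:,::-1]; cv2.imwrite('pics/w10.png',a)
E
```

```text
r 0.2067075109932692 finger ang 59.5624883480196 yaw-based door ang 64.43975932723487 [-0.4  0.5  1. ] [-10.  18.  90.   0.  72. -68.]
```

View pics/w10.png

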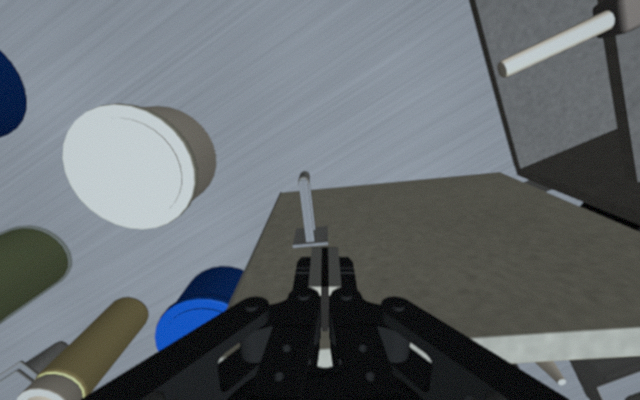

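Request:
{"fn": "servo_tool", "kwargs": {"translation": [[-0.012,0,0],[-0.015,0,0],[-0.015,0,0],[-0.015,0,0],[-0.01,0,0],[-0.005,0,0],[0,0,0]], "turn": [-4,-4,-4,-4,-3,-1,0], "hand": [1,1,1,1,1,1,1]}}

```text
t: 16.35
eef_pos: [0.5669, -0.0265, 0.2294]
orientation: [[-0.979, 0.203, -0.012], [0.202, 0.979, 0.01], [0.014, 0.007, -1.0]]
ft_force: [-0.4, -0.9, -0.5]
width: -0.0004
```

```bash
python3 st.py; python3 - <<'E'
from h import *
a=viewer.get_image('wrist')[:,:,::-1]; cv2.imwrite('pics/w11.png',a)
a=viewer.get_image('scene')[:,:,::-1][100:250,260:460]; cv2.imwrite('pics/s11.png',cv2.resize(a,None,fx=4,fy=4))
E
```

```text
r 0.19720675765099657 finger ang 77.751346728101 yaw-based door ang 84.12158023701926 [-0.4 -0.9 -0.5] [-11.  25.  80.   0.  76. -89.]
```

View pics/w11.png

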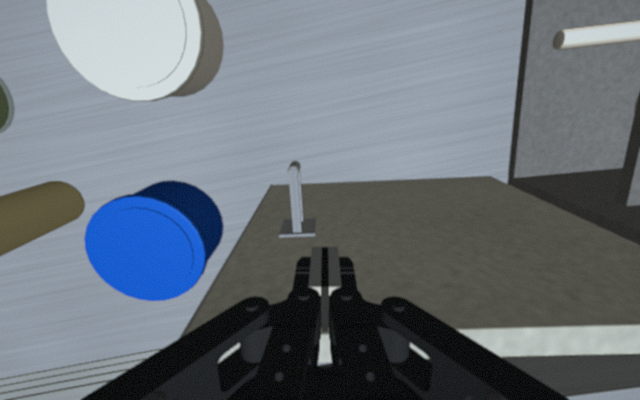

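View pics/s11.png

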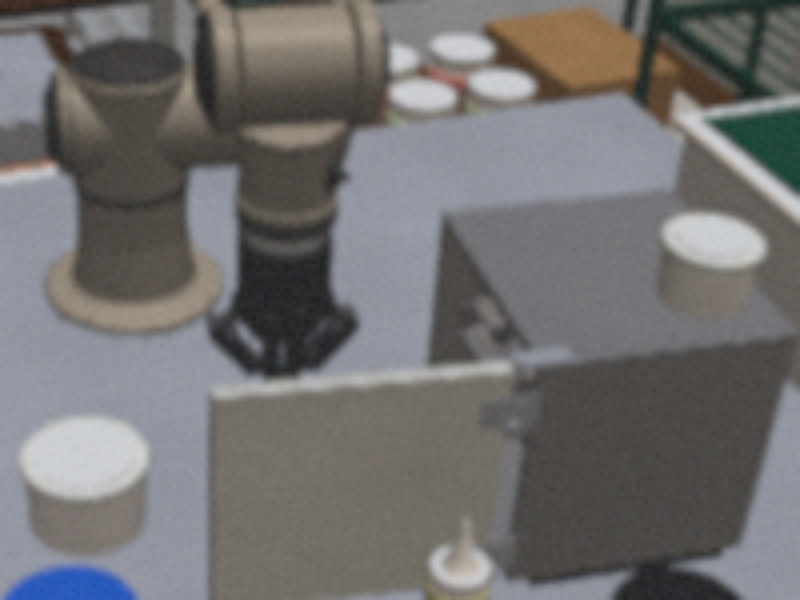

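```bash
python3 - <<'E'
from h import *
p=onplane('scene',[(213/4+260-.4,397/4+100-.4)],.268)[0];d=p[:2]-[.628,.161];print(p,np.hypot(*d),np.degrees(np.arctan2(d[1],d[0]))%360-174.2)
E
```

```text
[ 0.58164078 -0.09154604  0.268     ] 0.25676580626433837 85.39816866438537
```

The door is at about 85°. I back off and rise.

Request:
{"fn": "servo_tool", "kwargs": {"translation": [[0.006,0,0],[0.015,0,0],[0.02,0,0],[0,0,-0.03],[0,0,-0.04],[0,0,-0.03],[0,0,0],[0,0,0]], "turn": [0,0,0,0,0,0,0,0], "hand": [1,1,1,1,1,1,1,1]}}

```text
t: 17.25
eef_pos: [0.5174, -0.0158, 0.3317]
orientation: [[-0.978, 0.209, -0.022], [0.209, 0.978, 0.012], [0.024, 0.007, -1.0]]
ft_force: [0.0, -0.9, -1.2]
width: 0.0003
```

```bash
python3 - <<'E'
from h import *
a=viewer.get_image('scene')[:,:,::-1]; cv2.imwrite('pics/s12.png',a)
b=viewer.get_image('top')[:,:,::-1]; cv2.imwrite('pics/t12.png',b)
cv2.imwrite('pics/s12z.png',cv2.resize(a[100:250,260:460],None,fx=4,fy=4))
E
```

```text
(no output)
```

View pics/s12z.png

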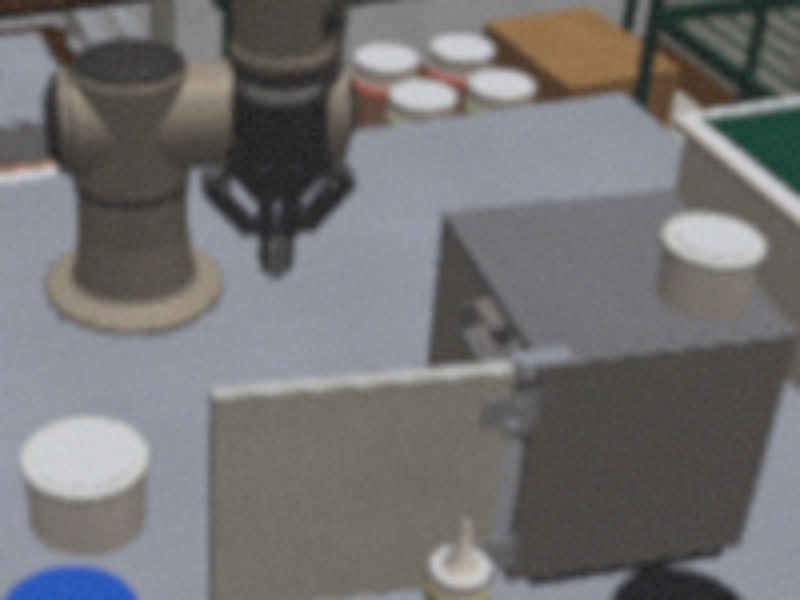

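View pics/t12.png

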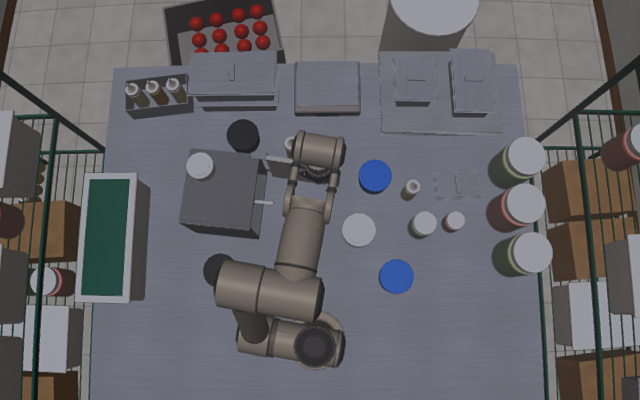

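The door stands open with its top free corner unchanged at (213,396) in the scene crop. The tub has not moved from (359,230), the other visible things are where they were, and the arm is clear. I hand it in.

```bash
python3 - <<'E'
from station import manip
s=manip.observe();print(s['qd'].round(3))
print(manip.finish_job())
E
```

```text
[-0.114  1.004  0.324 -0.056 -0.117 -0.219]
the job is handed in; nothing more can be done
None
```

The cupboard door is open at about 85°, the tub is clear of its swing, and I handed the job in at about 17.4 s of the 58 s allowed. No verdict was reported.

- **Tub:** I slid it upright along the bench with the half-open fingertips, at about 2–3 N. Its centre ended at about (0.394, -0.16) m, roughly 0.398 m from the hinge axis against the required 0.325 m. Both fixed cameras agreed to about 5 mm.
- **Press:** I pressed the door with the shut fingertips until it reached its hard stop. The last step peaked at about 23 N, more than the roughly 4 N the catch needs. When I drew back, the door sprang ajar to about 19° (0.33 rad).
- **Opening:** I swung the door open from behind its free edge. The scene camera gave 85.4°, and the door had not moved after I drew the fingers away.
- **Other things:** None of the other things I could see in the last pictures had moved. The arm partly hid bottle A and hid the shaker in the last top view, so I did not re-measure those two. The fingers stayed well away from both.

The tool tilted by up to about 3.5° while pushing the tub, with no effect I could see. When I handed in, the arm was clear of everything but still settling, at about 1°/s in one joint.

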